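# Activate and hold a glue-up in the bonding press

## Robot

A 6-joint arm with a two-finger parallel gripper is mounted at the origin on the work surface. World frame = base frame: x ahead of the robot, y to its left, z up, the work surface at z = 0. Lengths are in m, angles in rad, forces in N, time in s.
With the tool pointing down it reaches from about 0.4 to 0.825 m from the base axis. Payload 7 kg.
Tool frame: the origin (TCP) lies midway between the tips of the shut fingers; the grasp point (between the pads) lies 19 mm behind it; z points along the fingers, y is the line along which they close (so a half turn about z gives the same grasp; the last joint's range is limited). The gripper opens to 88 mm and grips with 3 to 60 N. Pads are 19 mm wide; open, the fingers measure 130 mm over their backs; the gripper's body (78 mm by 193 mm) begins 47 mm behind the grasp point.
Start: joints at [-0.899, 0.359, 0.012, 0, -1.224, -0.288], TCP at [0.253, -0.626, 0.199] pointing down, gripper open.
Joint ranges: [-3.07, 3.07], [-1.43, 2.12], [-1.02, 1.25], [-3.03, 1.67], [-3.05, -0], [-3.03, 3.03]. Speed limits (rad/s): [2.39, 2.39, 3.01, 3.14, 3.14, 3.14].

## Interface

Orientations are given as [roll, pitch, yaw] about the fixed x, y, z axes, in that order (R = Rz(yaw) Ry(pitch) Rx(roll)).
In Python, from station import arm, grab_frame, camera_params, spot_in gives the robot as it stands.
- The arm moves only by the shell command python3 -m jog 'ROWS' [FORCE]. ROWS is JSON, a list that holds one entry, the list of rows, each a list of 7 numbers: the shift along the tool's x, y, z in mm, then the turn, a rotation vector about the tool's x, y, z in rad, then the finger opening in mm, from 0 to 87.6. In form: [[[x, y, z, wx, wy, wz, fingers], ...]]. A call has 1 to 20 rows; each row is the pose to reach, as a shift and turn from the pose commanded when the call began, along the tool's axes at that moment; what a row does not reach only later rows make up. A row lasts 1/8 s, in which the tool goes at most 62.5 mm and 10.7 degrees, less where a joint would pass 70% of its speed; a pose out of reach is approached as far as the arm can. A call with a gripper value outside its range is refused whole. The fingers move at their own pace and stop on an object; FORCE is the grip in N (left out, the last holds). Time passes only in rows, so rows that repeat a pose let the fingers close. It gives the time, the measured TCP pose, the force, the opening and the grip force at its end, in the units of the state.
- arm.get_state(): the state, without advancing time (a new reading comes with each control period).
- grab_frame(name): name is "side" or "top"; returns (picture, depth): 480x640x3 uint8, blue, green, red; 480x640 float32, m along the optical axis (not along the pixel's ray), 0 where there is no reading.
- camera_params(name): a dict with "mtx" (3x3 intrinsics, pixels), "R" (3x3) and "t" (3): a world point X has camera coordinates R X + t. Camera axes: x right, y down, z forward; pixel columns grow to the right and rows downward; lengths in m; the calibration is good to about 2 mm. A picture is of the moment at which its call begins. camera_params takes no time and is no camera call.
- arm.job_done(): hands the job in; it is judged then, once.
Trained networks look in the newest picture that a camera, given by its name, has taken for a name from the list of things; names that differ only in an ending like _2 or _b are one class to them, and where a whole thing is asked for, a point or a joint stands for the part that bears it (a point fixed in the world has none). Each returns a list of dicts, best first, with "confidence" (0 to 1); they miss things now and then, are a little off and sometimes report something else, mostly with a low value. They report only what shows in the picture. A call takes as long as a camera call. They do not tell look-alikes from the thing itself.
- spot_in(query, camera): "uv" ([column, row] in pixels, amid what is visible of it).
The state is a dict: "t": time; "q": joint angles; "qd": joint speeds; "joint_efforts": joint torques, N m; "eef_pos": TCP position; "ee_rot": TCP orientation; "force": force on the tool from outside, world axes, zero at the start; "moment": the same for the moment, N m; "width": finger opening in m; "gripper_force": force on a finger pad.
Only numpy, scipy, OpenCV 4.12 (cv2) and the standard library are available. Lean on these libraries where they do the work, as an engineer would, in place of code of your own. Each camera call takes 0.05 s, during which the arm holds its last target. There are 200 camera calls.

## Task

The silver medallion is being bonded onto the blue enamel dish. First press the white cap of the amber activator spray bottle all the way down and let it spring right back up, with the press still untouched; then push the black knob of the bonding press down 30 mm, so that the green band on its shaft is half sunk into the steel collar below and the felt foot bears on the medallion, and hold it there: the program finishes while still holding the knob down. Never drive the knob on to its bottom stop (the enamel would crack), keep the medallion centred on the dish, and leave the cup, the sample dish and the card box where they are.

Things in the scene. Friction and masses are not known exactly. Their poses are not given: they have to be found in the camera images.
- cap_top (a point): centre of the flat top of the white spray cap (disc 34 mm across, 18 mm tall) on the amber bottle, 168 mm above the table at rest; the bottle (56 mm across, in a dark steel foot 96 mm across) is fixed. A small red nozzle points sideways from the cap towards the press.
- spray_cap (a joint): how far the cap is pressed straight down, in m: 0 at rest, 0.008 at its stop. Spring: about 2 N to start it, 5 N at the stop; it springs back up by itself.
- knob_top (a point): centre of the flat top of the black press knob (disc 44 mm across, 20 mm thick), 270 mm above the table at rest; moves down with the knob. Nothing stands higher around it: it can be pushed from straight above with shut fingers.
- press_knob (a joint): how far the knob is pushed straight down, in m: 0 at rest, stop at 0.045, wanted 0.030. It springs back up when let go: about 3 N to start it, 4.5 N at 20 mm where the foot meets the medallion, about 10 N at 30 mm. An 8 mm long green band on the steel shaft reaches the top of the steel collar (38 mm across, its top 195 mm above the table) at 26 mm and has sunk into it at 34 mm.
- press: the fixed grey bonding press: base plate 140 x 200 x 20 mm, steel column at its own -y side, arm over the dish up to 190 mm high. Origin on the table straight below the knob; its +y side looks to the spray bottle about 200 mm away.
- press_foot: the felt foot (30 mm across) with its own spring, hanging below the knob's shaft; its underside is 58 mm above the table at rest, 20 mm above the medallion. Its origin is not on the foot but, at rest, on the table below it.
- dish: the blue enamel dish, 100 mm across and 10 mm thick, loose on the press base under the knob. Origin: centre of its underside.
- medallion: the silver medallion, 44 mm across and 8 mm thick, lying loose in the middle of the blue dish. Origin: centre of its underside.
- silver_cup: bystander: silver cup, 68 mm across, 80 mm tall, upright beside the press. Origin: centre of its underside.
- sample_dish: bystander: white dish with a blue ring, 90 mm across, 9 mm thick, on the table. Origin: centre of its underside.
- card_box: bystander: open card box 70 x 120 x 35 mm, on the table. Origin: centre of its underside.
There are look-alikes about, which are no part of the job. What is shaped like the dish but brown or pink is not meant.

How it is judged:
On the way, in this order (a step that is already met when the one before it is completed fails the run):
1. the spray cap is pressed down (over 6 of its 8 mm) while the press knob is still up (value of joint spray_cap above 0.006 m and value of joint press_knob below 0.004 m), for 0.1 s.
2. the spray cap has sprung back up, the press knob still up (value of joint spray_cap below 0.002 m and value of joint press_knob below 0.004 m), for 0.1 s.
At the end, for the whole second after the job is handed in: Robot still holds the press knob 30 mm down (within 5 mm), foot bearing on the medallion with 2 to 12 N; medallion centred on the dish within 6 mm, dish under the press within 12 mm; spray cap up; cup, sample dish and card box within 15 mm of their starts (value of joint press_knob between 0.025 and 0.035 m and velocity of joint press_knob between -0.01 and 0.01 m/s and contact force between press_foot and medallion between 2 and 12 N and value of joint spray_cap below 0.002 m and horizontal distance between medallion and dish below 0.006 m and horizontal distance between dish and press below 0.012 m and distance of each of silver_cup, sample_dish, card_box from where it was at the start of the episode below 0.015 m); the arm keeps its last pose, push and grip.
It fails at once if the press knob is driven on to its stop (beyond 43 mm) (value of joint press_knob above 0.043 m).
It fails at once if a bystander is pushed more than 15 mm or the cup is tipped (distance of any of silver_cup, sample_dish, card_box from where it was at the start of the episode above 0.015 m or angle between silver_cup's own z axis and vertical above 0.4 rad).
It also fails if it takes over 45 s, if anything falls off the work surface, if the arm or the gripper's body presses on something with over 40 N, if the wrist force passes 120 N, or if a joint passes its speed limit or range.

## Working session

There is one attempt and no reset: what is moved stays moved. The work goes in short steps, Python scripts to look and compute and a shell command to move; the robot and the scene stay as the last step left them, time stands still between calls to the robot, and variables do not carry over. Pictures are saved under pics/ and viewed, at most 10 in all, crops included, and the job is handed in when it is done.

```bash
mkdir -p pics
cat > h.py <<'E'
import numpy as np, cv2
from station import arm, grab_frame, camera_params, spot_in
def w(cam,uv,d,z=None):
    p=camera_params(cam); R=np.array(p["R"]);t=np.array(p["t"]);K=np.array(p["mtx"])
    ray=np.linalg.inv(K)@[uv[0],uv[1],1.]
    if z is not None:
        c=-R.T@t; r=R.T@ray; return c+r*(z-c[2])/r[2]
    return R.T@(ray*d-t)
E
python3 - <<'E'
from h import *
np.set_printoptions(precision=4,suppress=True)
for c in("top","side"):
    im,d=grab_frame(c); cv2.imwrite(f"pics/{c}1.png",im); np.save(f"{c}.npy",d)
    for n,z in(("cap_top",.168),("knob_top",.27),("press",None),("dish",None),("silver_cup",None),("card_box",None),("sample_dish",None)):
        for r in spot_in(n,c)[:2]:
            u=r["uv"]; dd=d[int(u[1]),int(u[0])]; print(c,n,r["confidence"],u,w(c,u,dd), w(c,u,0,z) if z else "")
s=arm.get_state(); print(s)
E
```

```text
top cap_top 0.53 [225.8, 233.4] [0.5845 0.0763 0.1659] [0.5843 0.0759 0.168 ]
top press 0.9 [352.8, 268.8] [ 0.511  -0.1582  0.1887] 
top dish 0.77 [322.3, 266.7] [ 0.523  -0.1046  0.0286] 
top dish 0.59 [380.9, 175.1] [ 0.7288 -0.244   0.0092] 
top silver_cup 0.77 [428.5, 298.7] [ 0.4464 -0.3398  0.0041] 
top card_box 0.82 [304.3, 323.1] [ 0.4006 -0.0618 -0.0001] 
top card_box 0.24 [340.4, 257.9] [ 0.5266 -0.132   0.2679] 
top sample_dish 0.87 [317.5, 195.5] [ 0.6851 -0.0983  0.0084] 
side cap_top 0.95 [286.5, 312.8] [0.5855 0.0857 0.1678] [0.5855 0.0859 0.168 ]
side knob_top 0.77 [344.0, 205.3] [ 0.5325 -0.1252  0.2401] [ 0.5254 -0.073   0.27  ]
side knob_top 0.2 [403.5, 332.7] [ 0.4088 -0.0864  0.0032] [0.4131 0.2094 0.27  ]
side press 0.69 [352.4, 276.1] [ 0.5232 -0.2177  0.0216] 
side dish 0.71 [392.9, 402.9] [0.4154 0.0887 0.0101] 
side dish 0.7 [253.8, 262.9] [ 0.7424 -0.2402  0.01  ] 
side silver_cup 0.77 [396.5, 237.9] [ 0.4423 -0.2925  0.078 ] 
side card_box 0.84 [403.2, 333.1] [ 0.4093 -0.0822  0.006 ] 
side card_box 0.6 [342.8, 212.0] [ 0.5342 -0.1247  0.227 ] 
side sample_dish 0.8 [258.0, 307.4] [ 0.6913 -0.0955  0.0117] 
side sample_dish 0.29 [287.2, 315.1] [0.583  0.0917 0.1689] 
{'t': 0.8, 'q': array([-0.8989,  0.3585,  0.012 , -0.    , -1.2241, -0.2881]), 'qd': array([ 0.0004,  0.001 , -0.0004,  0.0007, -0.0001,  0.0011]), 'joint_efforts': array([  0.001 , -58.2283,  29.3281,   7.0017,   0.0127,  -0.    ]), 'eef_pos': array([ 0.2527, -0.6259,  0.1992]), 'ee_rot': array([-3.1415,  0.    , -2.7578]), 'force': array([-0.186 , -0.3481,  0.5931]), 'moment': array([0.032 , 0.0365, 0.0587]), 'gripper_force': 0.0, 'width': 0.08765216978614959}
```

View pics/top1.png

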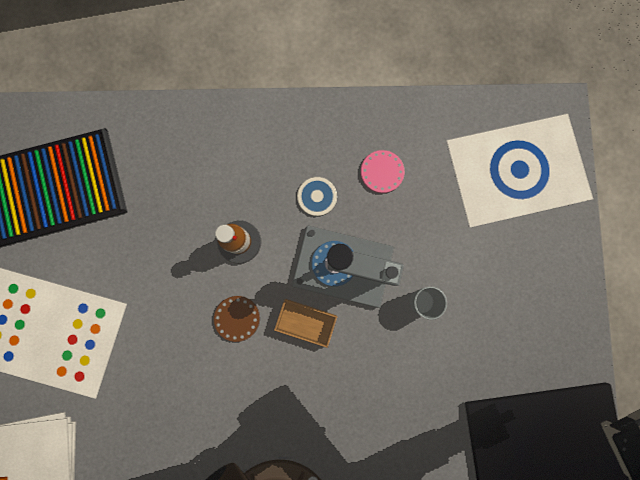

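View pics/side1.png

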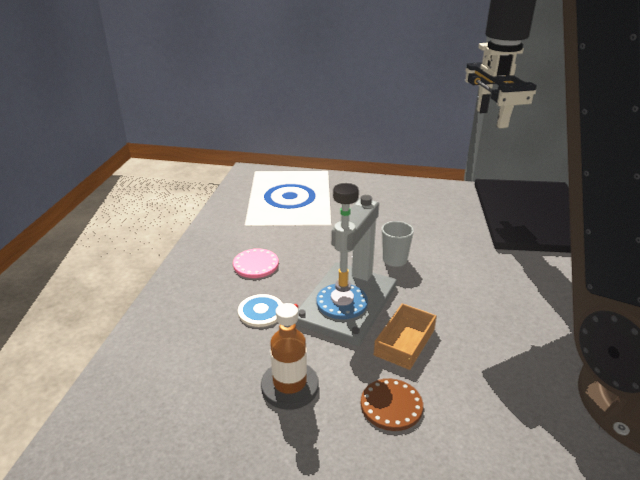

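Run:
```python
from h import *
np.set_printoptions(precision=4,suppress=True)
d={}
for c in("top","side"):
    d=np.load(c+".npy"); v,u=np.nonzero(d>0)
    p=camera_params(c);K=np.array(p["mtx"]);R=np.array(p["R"]);t=np.array(p["t"])
    P=(np.c_[u,v,np.ones(len(u))]@np.linalg.inv(K).T*d[v,u][:,None]-t)@R
    for n,z,x,y in(("cap",.168,.584,.08),("knob",.27,.53,-.125)):
        m=(abs(P[:,2]-z)<.005)&(np.hypot(P[:,0]-x,P[:,1]-y)<.05); Q=P[m]
        print(c,n,m.sum(),Q.mean(0),Q.min(0),Q.max(0), (Q.min(0)+Q.max(0))/2)
```

```text
top cap 256 [0.5844 0.0782 0.1669] [0.5685 0.0595 0.1632] [0.6007 0.0949 0.1709] [0.5846 0.0772 0.1671]
top knob 538 [ 0.5292 -0.1315  0.2688] [ 0.5083 -0.1532  0.265 ] [ 0.5496 -0.11    0.2731] [ 0.529  -0.1316  0.2691]
side cap 318 [0.5859 0.0818 0.168 ] [0.5701 0.06   0.163 ] [0.6036 0.097  0.1715] [0.5868 0.0785 0.1673]
side knob 299 [ 0.5305 -0.1269  0.2699] [ 0.5097 -0.1528  0.2651] [ 0.5526 -0.108   0.2736] [ 0.5312 -0.1304  0.2694]
```

The top view shows the cap at (225,233) and the knob at (340,258). The side view shows the red nozzle and the blue dish under the knob, with the pink and brown dishes as decoys. Both cameras put the cap at (0.586, 0.078) and the knob at (0.530, -0.131), and the heights match the ones given. I'll rise, shut the fingers and travel to above the cap.

```bash
python3 -m jog '[[[0,0,-50,0,0,0,0],[0,0,-100,0,0,0,0],[0,0,-150,0,0,0,0],[-40,37,-160,0,0,0,0],[-80,74,-160,0,0,0,0],[-120,111,-160,0,0,0,0],[-160,148,-160,0,0,0,0],[-200,185,-160,0,0,0,0],[-240,222,-160,0,0,0,0],[-280,259,-160,0,0,0,0],[-320,296,-160,0,0,0,0],[-360,333,-160,0,0,0,0],[-400,370,-160,0,0,0,0],[-440,407,-160,0,0,0,0],[-480,444,-160,0,0,0,0],[-520,481,-160,0,0,0,0],[-550,510,-160,0,0,0,0],[-572,528,-160,0,0,0,0],[-572,528,-160,0,0,0,0],[-572,528,-160,0,0,0,0]]]' 20
python3 -c "
from h import *;s=arm.get_state();print(s['q'],s['ee_rot'],s['eef_pos'],s['force'],s['width'])"
```

```text
t: 3.3
eef_pos: [0.5853, 0.0773, 0.3592]
ee_rot: [-3.141, -0.0, -2.758]
force: [-1.3, -1.2, -0.3]
width: 0.0002
gripper_force: 0.0
[ 4.62346571e-01  1.59673698e-01  9.89972988e-02  1.48952261e-04
 -1.51031921e+00 -1.64962436e+00] [-3.14142874e+00 -1.86954954e-04 -2.75806511e+00] [0.58528006 0.07732176 0.35922238] [-1.26360377 -1.19807032 -0.33505042] 0.00020954092169014972
```

```bash
python3 -m jog '[[[0,1,45,0,0,0,0],[0,1,90,0,0,0,0],[0,1,135,0,0,0,0],[0,1,165,0,0,0,0],[0,1,180,0,0,0,0],[0,1,184,0,0,0,0],[0,1,184,0,0,0,0]]]'
python3 - <<'E'
from h import *
im,d=grab_frame("side"); cv2.imwrite("pics/s2.png",cv2.resize(im[230:430,200:400],(600,600)))
print(arm.get_state()['force'])
E
```

```text
t: 4.18
eef_pos: [0.5857, 0.0787, 0.1763]
ee_rot: [-3.141, 0.002, -2.758]
force: [0.4, -0.8, -0.1]
width: 0.0003
gripper_force: 0.0
[-0.50790466  0.06404388 -0.11840457]
```

View pics/s2.png

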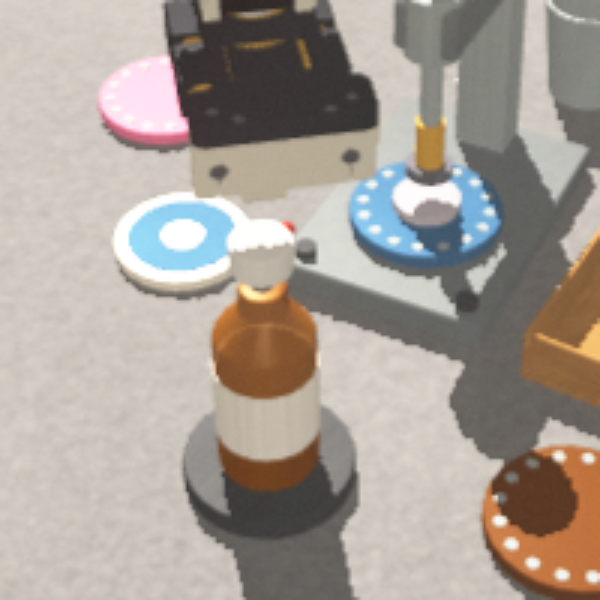

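The picture shows the cap at (262,240) in the crop, undisturbed, with a gripper part at (285,170) that looks higher or further back than I expected. I'll project the TCP into the picture and check the depths.

Run:
```python
from h import *
np.set_printoptions(precision=4,suppress=True)
s=arm.get_state(); print(s['t'],s['eef_pos'])
p=camera_params("side"); x=np.array(p["R"])@s['eef_pos']+p["t"]; u=np.array(p["mtx"])@x; u=u[:2]/u[2]
print("tcp px",u,"crop",(u-[200,230])*3)
im,d=grab_frame("side")
for c,r in((285,190),(285,170),(285,150),(285,120),(285,60),(262,232),(262,222),(262,255)):
    q=(200+c/3,230+r/3); print(c,r,w("side",q,d[int(q[1]),int(q[0])]))
cv2.imwrite("pics/s3.png",cv2.resize(im[130:380,150:450],(800,600)))
```

```text
4.225 [0.5858 0.0789 0.1765]
tcp px [287.1975 305.3955] crop [261.5926 226.1865]
285 190 [0.5699 0.0925 0.2126]
285 170 [0.5525 0.1618 0.2804]
285 150 [0.5508 0.1676 0.2955]
285 120 [0.5499 0.1701 0.3127]
285 60 [0.5659 0.1013 0.2942]
262 232 [0.5871 0.0738 0.1684]
262 222 [0.5885 0.0677 0.1696]
262 255 [0.5827 0.092  0.1693]
```

View pics/s3.png

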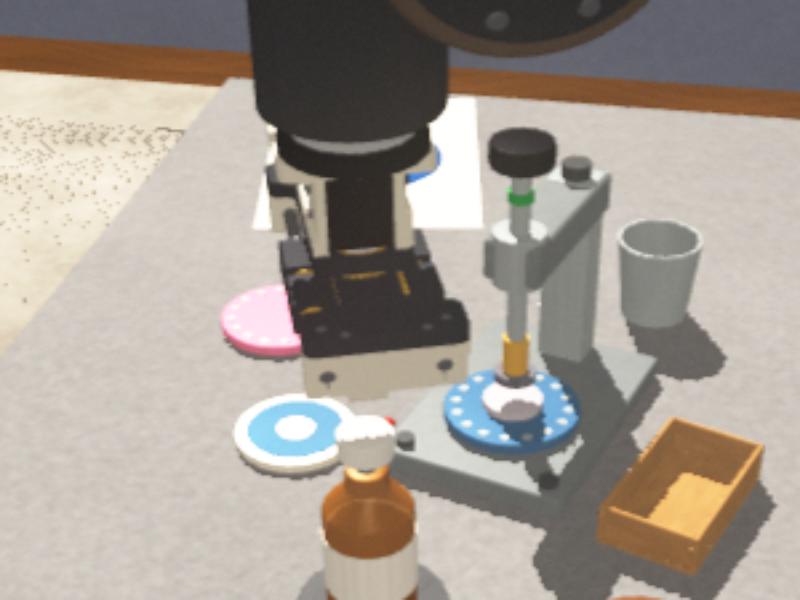

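The whitish fingertips overlap the cap top at (365,425), where the TCP projects, and the wide block is the gripper body in the foreground. That matches, so I'll press the cap.

```bash
python3 -m jog '[[[0,0,7,0,0,0,0],[0,0,10,0,0,0,0],[0,0,13,0,0,0,0],[0,0,15,0,0,0,0],[0,0,16,0,0,0,0],[0,0,16,0,0,0,0],[0,0,16,0,0,0,0]]]'
```

```text
t: 5.15
eef_pos: [0.5851, 0.0788, 0.1593]
ee_rot: [-3.142, 0.0, -2.758]
force: [0.1, 0.0, -0.4]
width: 0.0003
gripper_force: 0.0
```

Run:
```python
from h import *
np.set_printoptions(precision=4,suppress=True)
a,d=grab_frame("side"); b,_=grab_frame("top")
cv2.imwrite("pics/s4.png",np.hstack([cv2.resize(a[260:380,240:340],(400,480),interpolation=cv2.INTER_CUBIC),cv2.resize(b[180:280,180:263],(400,480),interpolation=cv2.INTER_CUBIC)]))
for r in range(296,330,3): print(r,w("side",(287,r),d[r,287]),a[r,287])
print(arm.get_state()['force'],arm.get_state()['eef_pos'])
```

```text
296 [0.5623 0.1659 0.2671] [151 172 184]
299 [0.5625 0.1657 0.262 ] [151 174 185]
302 [0.5627 0.1655 0.2569] [153 176 186]
305 [0.5815 0.0958 0.1918] [148 170 180]
308 [0.5875 0.0744 0.1675] [161 174 183]
311 [0.5857 0.0817 0.168 ] [162 175 184]
314 [0.5841 0.0885 0.1681] [161 175 183]
317 [0.5827 0.0941 0.1673] [168 183 191]
320 [0.5828 0.0945 0.1617] [169 185 192]
323 [0.5823 0.0971 0.1581] [168 184 191]
326 [0.5859 0.0844 0.1403] [111 121 124]
329 [0.5851 0.0883 0.1379] [149 229 254]
[-0.3646  0.7066 -0.6759] [0.5851 0.0789 0.1593]
```

View pics/s4.png

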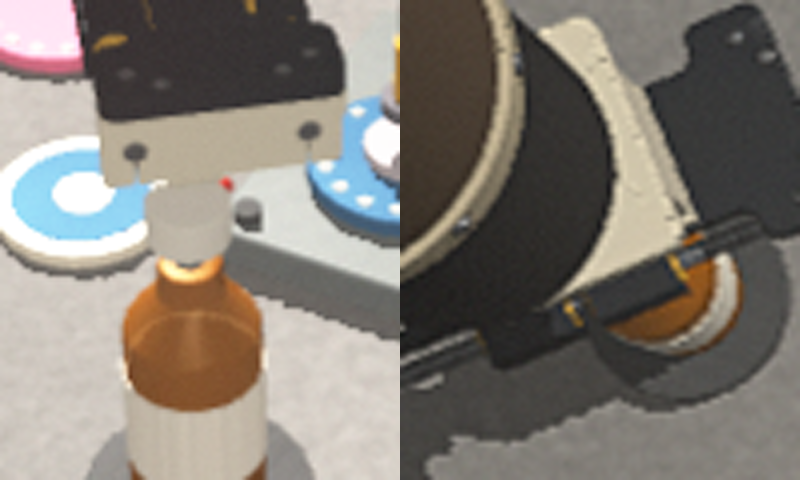

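The cap is still up, with its top at z=0.168. The fingertip isn't where the reported TCP puts it, so I'll compare the depth clouds with the reported tool frame, both at the start and now.

```bash
cat >> h.py <<'E'
def cloud(c,d):
    v,u=np.nonzero(d>0); p=camera_params(c);K=np.array(p["mtx"]);R=np.array(p["R"]);t=np.array(p["t"])
    return (np.c_[u,v,np.ones(len(u))]@np.linalg.inv(K).T*d[v,u][:,None]-t)@R,u,v
E
python3 - <<'E'
from h import *
from scipy.spatial.transform import Rotation as Ro
np.set_printoptions(precision=3,suppress=True)
s=arm.get_state()
def rep(c,d,pos,rot):
    P,u,v=cloud(c,d); T=(P-pos)@Ro.from_euler('xyz',rot).as_matrix()
    m=(abs(T[:,0])<.15)&(abs(T[:,1])<.15)&(T[:,2]>-.2)&(T[:,2]<.05)&(P[:,2]>.1)
    T=T[m];u=u[m];v=v[m]
    for z in np.arange(-.14,.05,.01):
        k=(T[:,2]>=z)&(T[:,2]<z+.01)
        if k.sum()>3: print(c,round(z,3),k.sum(),np.percentile(T[k],[5,50,95],axis=0)[:,:2].ravel(),"px",np.median(u[k]),np.median(v[k]))
rep("side",np.load("side.npy"),[.2527,-.6259,.1992],[-3.1415,0,-2.7578])
print("now")
for c in("side","top"):
    im,d=grab_frame(c); rep(c,d,s['eef_pos'],s['ee_rot'])
print(s['q'])
E
```

```text
side -0.14 600 [-0.038 -0.08  -0.014  0.048  0.027  0.098] px 506.0 80.0
side -0.13 305 [-0.039 -0.08  -0.022  0.084  0.028  0.098] px 506.0 89.0
side -0.12 300 [-0.04  -0.077 -0.028  0.06   0.029  0.095] px 496.0 92.0
side -0.11 310 [-0.04  -0.068 -0.028  0.078  0.03   0.091] px 497.0 97.0
side -0.1 138 [-0.039 -0.072 -0.004  0.086  0.032  0.091] px 505.0 102.0
side -0.09 57 [-0.013 -0.058 -0.007 -0.045  0.009  0.07 ] px 487.0 91.0
side -0.08 101 [-0.012 -0.056 -0.005 -0.04   0.01   0.068] px 490.0 95.0
side -0.07 100 [-0.013 -0.054 -0.006  0.047  0.008  0.066] px 499.0 111.0
side -0.06 92 [-0.012 -0.053 -0.006  0.004  0.008  0.063] px 493.5 109.0
side -0.05 94 [-0.012 -0.05  -0.004  0.052  0.009  0.062] px 498.5 119.0
side -0.04 89 [-0.012 -0.054 -0.005  0.049  0.009  0.063] px 497.0 123.0
side -0.03 10 [-0.008 -0.047  0.002 -0.045  0.009  0.013] px 484.0 112.0
now
side -0.14 1780 [-0.036 -0.018 -0.003  0.076  0.031  0.097] px 290.0 271.0
side -0.13 477 [-0.038 -0.066 -0.002  0.095  0.034  0.098] px 291.0 286.0
side -0.12 1120 [-0.038 -0.077 -0.011  0.023  0.036  0.094] px 282.0 25
[... 510 characters left out ...]
6.0
side 0.02 128 [-0.014 -0.001 -0.003  0.008  0.009  0.013] px 287.0 330.0
side 0.03 169 [-0.017 -0.002 -0.004  0.011  0.013  0.016] px 288.0 337.0
side 0.04 310 [-0.024 -0.006 -0.004  0.015  0.02   0.023] px 288.5 343.0
top -0.14 1815 [-0.029 -0.092  0.01  -0.064  0.037  0.093] px 244.0 216.0
top -0.13 62 [ 0.006 -0.095  0.032  0.049  0.04   0.091] px 186.0 249.5
top -0.12 391 [ 0.028 -0.045  0.033  0.005  0.04   0.061] px 215.0 245.0
top -0.11 206 [ 0.026 -0.062  0.031  0.004  0.04   0.073] px 217.0 246.0
top -0.1 20 [ 0.037 -0.086  0.04   0.006  0.04   0.085] px 218.0 249.0
top 0.04 70 [ 0.008 -0.022  0.019 -0.003  0.024  0.013] px 235.0 245.0
[ 0.465  0.25  -0.238  0.    -1.083 -1.652]
```

The depth clouds agree at the start and now: the real fingertips end about 31 mm behind the reported TCP, so the true tip z is about the reported value plus 0.031. They are centred sideways. The tip is therefore at about 0.190 and I'll go on down, using the force reading.

```bash
python3 -m jog '[[[0,0,8,0,0,0,0],[0,0,16,0,0,0,0],[0,0,20,0,0,0,0],[0,0,23,0,0,0,0],[0,0,26,0,0,0,0],[0,0,26,0,0,0,0],[0,0,26,0,0,0,0],[0,0,26,0,0,0,0]]]'; python3 -m jog '[[[0,0,2,0,0,0,0],[0,0,4,0,0,0,0],[0,0,4,0,0,0,0],[0,0,4,0,0,0,0]]]'
```

```text
t: 6.35
eef_pos: [0.5849, 0.0787, 0.1333]
ee_rot: [-3.142, -0.0, -2.758]
force: [-3.7, 0.3, 5.3]
width: 0.0003
gripper_force: 2.3
t: 6.85
eef_pos: [0.5856, 0.0787, 0.1326]
ee_rot: [-3.141, 0.003, -2.757]
force: [-12.6, 0.1, 26.8]
width: 0.0006
gripper_force: 13.2
```

The cap is on its stop: the reading stalls at 0.1326 and the force climbs to 27 N. With the stop at z=0.160, the offset comes to about 27.5 mm. I'll let the cap up and go over the knob. Contact should be near reported z=0.243, and 30 mm down near 0.213.

```bash
python3 -m jog '[[[0,0,-20,0,0,0,0],[0,0,-60,0,0,0,0],[0,0,-100,0,0,0,0],[0,0,-140,0,0,0,0],[0,0,-180,0,0,0,0],[26,-35,-180,0,0,0,0],[52,-70,-180,0,0,0,0],[78,-105,-180,0,0,0,0],[104,-140,-180,0,0,0,0],[130,-174,-180,0,0,0,0],[130,-174,-180,0,0,0,0],[130,-174,-150,0,0,0,0],[130,-174,-131,0,0,0,0],[130,-174,-129,0,0,0,0],[130,-174,-129,0,0,0,0],[130,-174,-129,0,0,0,0]]]'
python3 - <<'E'
from h import *
np.set_printoptions(precision=4,suppress=True)
a,d=grab_frame("side"); cv2.imwrite("pics/s5.png",cv2.resize(a[130:380,200:500],(800,600),interpolation=cv2.INTER_CUBIC))
P,u,v=cloud("side",d); m=(abs(P[:,2]-.168)<.006)&(np.hypot(P[:,0]-.586,P[:,1]-.078)<.016);print("cap",np.median(P[m],0),m.sum())
P,u,v=cloud("side",d); m=(abs(P[:,2]-.29)<.035)&(np.hypot(P[:,0]-.53,P[:,1]+.131)<.035)
for z in np.arange(.25,.33,.005):
  k=m&(P[:,2]>z)&(P[:,2]<z+.005)
  if k.sum()>3: print(round(z,3),k.sum(),P[k][:,:2].min(0),P[k][:,:2].max(0))
s=arm.get_state();print(s['eef_pos'],s['force'],s['t'])
E
```

```text
t: 8.85
eef_pos: [0.5303, -0.131, 0.2591]
ee_rot: [-3.141, 0.001, -2.757]
force: [1.1, -1.1, -0.6]
width: 0.0007
gripper_force: 0.0
cap [0.5861 0.0794 0.1686] 229
0.255 66 [ 0.5095 -0.1297] [ 0.5526 -0.1085]
0.26 71 [ 0.5092 -0.13  ] [ 0.5528 -0.1083]
0.265 119 [ 0.5093 -0.1529] [ 0.5525 -0.1081]
0.27 178 [ 0.5104 -0.151 ] [ 0.5515 -0.1089]
0.285 8 [ 0.5164 -0.1214] [ 0.5337 -0.1137]
0.29 39 [ 0.5144 -0.1372] [ 0.5459 -0.1117]
0.295 54 [ 0.5145 -0.1413] [ 0.5467 -0.1091]
0.3 46 [ 0.5149 -0.1343] [ 0.5439 -0.1111]
0.305 42 [ 0.5149 -0.1296] [ 0.5414 -0.108 ]
0.31 34 [ 0.5149 -0.1178] [ 0.5363 -0.1094]
0.315 27 [ 0.5136 -0.1187] [ 0.5338 -0.1078]
[ 0.5302 -0.131   0.259 ] [-0.6637 -0.0487 -0.7583] 8.9
```

View pics/s5.png

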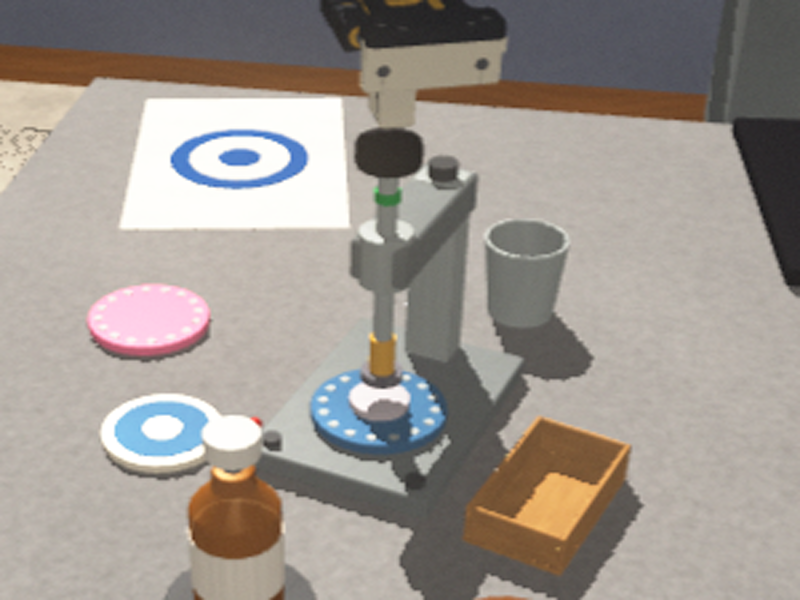

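The cap is back up (top at 0.168) and the shut fingers stand over the middle of the knob at (388,150), with the tip at about 0.288. I'll press in gentle steps, stopping short first.

```bash
python3 -m jog '[[[0,0,8,0,0,0,0],[0,0,13,0,0,0,0],[0,0,18,0,0,0,0],[0,0,23,0,0,0,0],[0,0,28,0,0,0,0],[0,0,33,0,0,0,0],[0,0,37,0,0,0,0],[0,0,40,0,0,0,0],[0,0,42,0,0,0,0],[0,0,42,0,0,0,0],[0,0,42,0,0,0,0]]]'
cat > k.py <<'E'
from h import *
import sys
np.set_printoptions(precision=4,suppress=True)
a,d=grab_frame("side"); cv2.imwrite(sys.argv[1],cv2.resize(a[180:330,280:400],(480,600),interpolation=cv2.INTER_CUBIC))
P,u,v=cloud("side",d); m=(np.hypot(P[:,0]-.53,P[:,1]+.131)<.024)&(P[:,2]<.258)&(P[:,2]>.2)
dark=a[v,u].max(1)<70
k=m&dark; print("knob z pct",np.percentile(P[k][:,2],[1,5,50,90,95,99]),k.sum())
s=arm.get_state();print(s['eef_pos'],s['force'],s['t'])
hs=cv2.cvtColor(a,cv2.COLOR_BGR2HSV)[v,u]; g=(abs(hs[:,0].astype(int)-65)<20)&(hs[:,1]>120)&(np.hypot(P[:,0]-.53,P[:,1]+.131)<.03)
if g.sum(): print("green z",P[g][:,2].min(),P[g][:,2].max(),g.sum())
E
python3 k.py pics/s6.png
```

```text
t: 10.28
eef_pos: [0.5295, -0.1312, 0.2167]
ee_rot: [-3.141, 0.0, -2.758]
force: [-4.9, 3.3, 8.3]
width: 0.0005
gripper_force: 4.4
knob z pct [0.2269 0.2281 0.2387 0.2446 0.245  0.2458] 272
[ 0.5295 -0.1312  0.2167] [-3.8998  2.686   8.4961] 10.325
green z 0.19596233907204422 0.2024360926255672 23
```

View pics/s6.png

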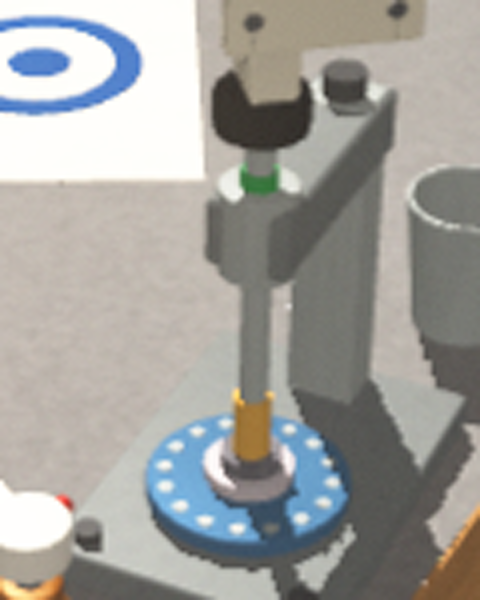

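The green band at (260,180) is just reaching the collar, so the knob is about 26 mm down (top at 0.2445, force 8.4 N). The foot sits on the medallion. I'll go 4 mm further.

```bash
python3 -m jog '[[[0,0,2,0,0,0,0],[0,0,4,0,0,0,0],[0,0,4,0,0,0,0],[0,0,4,0,0,0,0],[0,0,4,0,0,0,0]]]'
python3 k.py pics/s7.png
```

```text
t: 10.95
eef_pos: [0.5296, -0.1312, 0.213]
ee_rot: [-3.141, 0.0, -2.757]
force: [-4.7, 2.8, 9.4]
width: 0.0003
gripper_force: 5.1
knob z pct [0.2227 0.2243 0.2348 0.2409 0.2414 0.2421] 270
[ 0.5295 -0.1312  0.2129] [-5.4293  2.5238 10.97  ] 11.0
green z 0.1966387735337056 0.19926519992134964 8
```

View pics/s7.png

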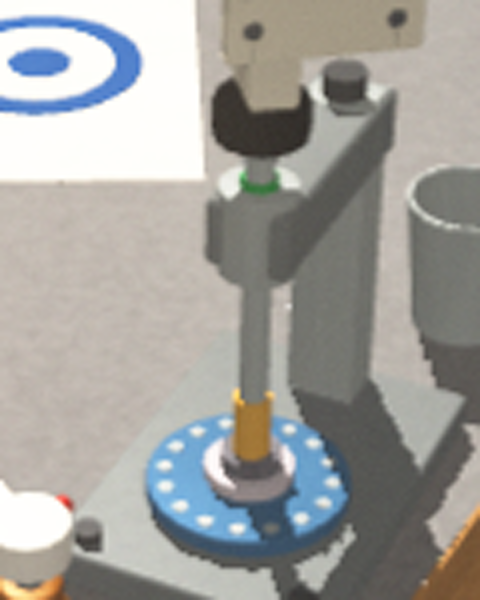

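The green band at (260,185) is half sunk in the collar, so the knob is about 30 mm down with roughly 10 N. The medallion is centred under the foot and the cap is up. I'm handing in.

```bash
python3 -c "
from station import arm
print(arm.job_done())"
```

```text
the job is handed in; nothing more can be done
None
```

I pressed the spray cap to its stop and it sprang back up. I then handed the job in with the arm still holding the press knob about 30 mm down at roughly 10 N and the foot on the centred medallion; the hand-in returned no verdict.

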